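# Draw a sample carrier from its dock and hold it up to the inspection camera

## Task

Slide the blue-topped sample carrier along its lane and out of the open end of the dock, lift it, and hold it up to the inspection camera so that the middle of its polished disc is at the camera's focus, 90 mm straight in front of the lens, with the disc squarely facing the lens and the blue grip uppermost, square with the tilted camera head. Do not touch the polished disc, and leave the yellow-topped carrier, the camera and everything else alone. Finish while still holding the carrier steadily there; do not put it down.

Things in the scene. Friction and masses are not known exactly. Their poses are not given: they have to be found in the camera images.
- blue_carrier: Loose carrier with blue grip, 75 to 150 g. Origin: centre of its foot's underside, z up. Foot 44 (x) x 46 (y) x 6 mm; post 12 x 24 mm to z = 60; blue grip block 14 (x) x 30 (y) mm, z = 60 to 96 mm. Polished disc on the post's +x side; a white line on the grip's top runs along y at that side. In the dock its axes are parallel to the dock's within a few degrees, the foot on the base plate.
- blue_grip (a point): Centre of the blue grip block, 80 mm above the underside of the carrier's foot (where to hold it: 14 mm thick along the carrier's x, 30 mm wide along its y). Its axes are the carrier's.
- blue_carrier_disc: The polished copper-rimmed sample disc of the blue carrier, 22 mm across, 3 mm thick, fixed on the post's +x side; origin at the centre of its back, on the post, 38 mm above the underside of the foot. Not to be touched.
- disc_face (a point): Middle of the disc's polished face: 9 mm along x and 38 mm along z from the carrier's origin; the face looks along the carrier's +x.
- disc_sightline (a point): Imaginary point fixed to the carrier, 90 mm straight out from the disc's face (carrier's +x). When the carrier is presented properly it falls on lens_front.
- yellow_carrier: A second, identical carrier but with a yellow grip, loose in the other lane of the dock. Leave it alone. Origin: centre of its foot's underside.
- dock: Fixed grey dock, 164 (x) x 150 (y) x 23 mm; origin: centre of underside. Two lanes along y, at x = -45 and +45 mm; blue may be in either. On the 8 mm base plate each lane is 48 wide, 10 high, under 5 mm lips with a 22 mm slot for the post. Lips y = -40 to +69 mm; closed at +69, open at the -y end. Slide carriers to -y: clear of the lips when their origin passes y = -63; start y = +14 to +42 mm.
- camera_stand: Fixed stand of the inspection camera: round base 96 mm across and an 18 mm post. Origin: centre of the base's underside; tilt axis of the head at z = 240 mm.
- camera_head: White camera head with dark lens, on its tilt axis at the origin; starts tilted down 0.12 to 0.42 rad, stiff. The lens looks along the head's -x; y is the tilt axis, z the head's own up. Housing x = -25 to 45, 56 wide, 50 high (mm); 48 mm lens barrel ends at x = -60. When the carrier is presented properly its axes are parallel to the head's, x to x, y to y, z to z.
- lens_front (a point): Middle of the front of the lens, 60 mm in front of the head's origin (head's -x).
- focus (a point): The camera's focus: the point 90 mm straight in front of the lens, 150 mm from the head's origin along its -x. Its axes are the head's.
- amber_bottle: Brown bottle, 77 x 76 x 180 mm, standing to the left. Leave it alone. Origin: centre of its underside.
- tape_roll: Roll of tan tape lying flat, 67 mm across, 19 mm high. Leave it alone. Origin: centre of its underside.
- magnifier: Hand lens with a black handle, lying flat, 71 x 161 x 12 mm. Leave it alone. Origin: middle of its underside.
Things that resemble listed ones, but are neither listed nor needed, are in the scene too. What is shaped like the blue_carrier but red is not meant.

How it is judged:
By the outcome, as a careful person would: the job done as asked, in the order asked, and still so for the second after the job is handed in, while the arm keeps its last pose, push and grip.
It also fails if it takes over 38 s, if anything falls off the work surface, if the arm or the gripper's body presses on something with over 40 N, if the wrist force passes 120 N, or if a joint passes its speed limit or range.

## Robot

A 7-joint arm with a two-finger parallel gripper is mounted at the origin on a cart in front of the work surface, level with it; the furniture and walls round the work are solid. World frame = base frame: x ahead of the robot, y to its left, z up, the work surface at z = 0. Lengths are in m, angles in degrees, forces in N, time in s.
With the tool pointing down it reaches from about 0.4 to 0.875 m from the base axis. Payload 19.3 kg.
Tool frame: the origin (TCP) lies midway between the tips of the shut fingers; the grasp point (between the pads) lies 19 mm behind it; x points along the fingers, z is the direction in which the jaws open and shut, and the axes are right-handed (so a half turn about x gives the same grasp; the last joint's range is limited). The gripper opens to 85 mm and grips with 20 to 120 N. Pads are 22 mm wide; open, the fingers measure 114 mm over their backs; the gripper's body (76 mm by 85 mm) begins 54 mm behind the grasp point. The pads swing forward as they close: fully open they stand 13 mm farther back than shut.
Start: joints at [-79.08, 29.874, -2.08, 91.645, 1.215, 58.505, -6.463], TCP at [0.161, 0.604, 0.231] pointing down, gripper open.
Joint ranges: [-166.77, 166.77], [-17.47, 122.26], [-85.68, 81.53], [9.62, 139.38], [-72.42, 252.41], [9.2, 110.78], [-144.41, 144.41]. Speed limits (degrees/s): [108.29, 108.29, 136.94, 136.94, 172.46, 172.46, 172.46].

## Interface

Orientations are given as [roll, pitch, yaw] about the fixed x, y, z axes, in that order (R = Rz(yaw) Ry(pitch) Rx(roll)).
In Python, from station import manip, effector, get_obs, viewer gives the robot as it stands. The module is installed in compiled form; this text tells all that it offers. Calls block until the motion is done:
- manip.move_pose(position, orientation): joint-space move of the TCP to a pose.
- manip.movel(position, attitude=None, speed=0.15): straight line of the TCP; attitude=None keeps the orientation; speed is the mean speed in m/s.
- manip.movej(angles): joint-space move.
- effector.grip(opening, force=None): finger opening in m; force is the grip in N (None keeps the last); returns when the fingers have stopped.
- manip.pause(seconds).
- manip.solve_ik(position, orientation): joint angles nearest the present ones, or None.
- get_obs(): the state.
- viewer.read_camera(name): name is "scene" or "top" or "wrist"; returns a dict with "img" (400x640x3 uint8, blue, green, red), "z_map" (400x640 float32, m along the optical axis (not along the pixel's ray), 0 where there is no reading), "fx", "fy", "cx", "cy" (pixels), "k1" (the pictures are not rectified: a ray, as slopes to the right and down, at radius r is drawn at 1 + k1 r^2 times it, then the intrinsics apply), "R" (3x3) and "t" (3): a world point X has camera coordinates R X + t. Camera axes: x right, y down, z forward; pixel columns grow to the right and rows downward; lengths in m; the calibration is good to about 2 mm. A picture is of the moment at which its call begins.
A pose or a line that the arm cannot do raises manip.Unreachable and nothing moves.
- manip.finish_job(): hands the job in, once; it reports no verdict.
Trained networks look in a picture, given as the dict that the camera call returned (one of the last four; its "shot" number tells which), for a name from the list of things; names that differ only in an ending like _2 or _b are one class to them, and where a whole thing is asked for, a point or a joint stands for the part that bears it (a point fixed in the world has none). Each returns a list of dicts, best first, with "p" (0 to 1); they miss things now and then, are a little off and sometimes report something else, mostly with a low value. They report only what shows in the picture. A call takes as long as a camera call. They do not tell look-alikes from the thing itself.
- viewer.find_in(name, picture): "box" ([centre column, centre row, width, height] in pixels, round what is visible of it).
- viewer.silhouettes(name, picture): "pixels" (400x640 bool, what is visible of it) and "box" ([centre column, centre row, width, height] in pixels, round what is visible of it).
- viewer.pinpoint(name, picture): "point" ([column, row] in pixels: a listed point, or the origin of a listed thing).
The state is a dict: "time_s": time; "joints": joint angles; "joint_velocities": joint speeds; "effort": joint torques, N m; "position": TCP position; "ee_rot": TCP orientation; "contact_force": force on the tool from outside, world axes, zero at the start; "moment": the same for the moment, N m; "finger_gap": finger opening in m.
Only numpy, scipy, OpenCV 4.12 (cv2) and the standard library are available. Lean on these libraries where they do the work, as an engineer would, in place of code of your own. Each camera call takes 0.05 s, during which the arm holds its last target. There are 200 camera calls.

## Working session

There is one attempt and no reset: what is moved stays moved. The work goes in short steps, each a Python script; the robot and the scene stay as the last script left them, time stands still between calls to the robot, and variables do not carry over. Pictures are saved under pics/ and viewed, about 8 in all and at most 12, crops included, and the job is handed in when it is done.

```bash
mkdir -p pics; cat > h.py <<'E'
import numpy as np, cv2
from scipy.spatial.transform import Rotation as Ro
from station import manip, effector, get_obs, viewer
def cam(n,save=None):
    c=viewer.read_camera(n)
    if save: cv2.imwrite(f'pics/{save}.png',c['img'])
    return c
def ray(c,px):
    px=np.atleast_2d(np.asarray(px,float))
    d=np.stack([(px[:,0]-c['cx'])/c['fx'],(px[:,1]-c['cy'])/c['fy']],1); s=d.copy()
    for _ in range(20): s=d/(1+c['k1']*(s**2).sum(1,keepdims=True))
    return np.c_[s,np.ones(len(s))]
def world(c,px,z):
    return (ray(c,px)*np.asarray(z).reshape(-1,1)-c['t'])@c['R']
def atz(c,px,h):
    o=-c['R'].T@c['t']; d=ray(c,px)@c['R']
    return o+d*((h-o[2])/d[:,2:])
def proj(c,X):
    p=np.atleast_2d(X)@c['R'].T+c['t']; s=p[:,:2]/p[:,2:]
    s=s*(1+c['k1']*(s**2).sum(1,keepdims=True)); return s*[c['fx'],c['fy']]+[c['cx'],c['cy']]
def cloud(c):
    v,u=np.nonzero(c['z_map']>0); return np.c_[u,v],world(c,np.c_[u,v],c['z_map'][v,u])
def rpy(R): return Ro.from_matrix(R).as_euler('xyz',degrees=True)
E
python3 - <<'E'
from h import *
np.set_printoptions(precision=4,suppress=True)
o=get_obs(); print({k:o[k] for k in('time_s','position','ee_rot','finger_gap','contact_force')})
for n in('scene','top'):
    c=cam(n,n+'0'); print(n,'pos',-c['R'].T@c['t'],'fwd',c['R'][2],c['fx'],c['k1'])
    for nm in ('blue_carrier','blue_grip','disc_face','yellow_carrier','dock','camera_stand','camera_head','lens_front','focus'):
        r=viewer.pinpoint(nm,c)[:3]
        for q in r:
            u,v=np.round(q['point']).astype(int); z=c['z_map'][min(max(v,0),399),min(max(u,0),639)]
            print(nm,round(q['p'],2),q['point'],world(c,q['point'],z)[0] if z>0 else None)
E
```

```text
{'time_s': 0.0, 'position': array([0.1611, 0.6035, 0.2307]), 'ee_rot': array([-178.1144,   89.9363, -103.0585]), 'finger_gap': 0.08577628106490728, 'contact_force': array([-0.1051, -0.024 ,  0.915 ])}
scene pos [-0.0372 -0.2476  0.768 ] fwd [ 0.6044  0.5003 -0.62  ] 375.61846511590835 -0.06582884540876106
blue_carrier 0.94 [346.8, 306.9] [0.4174 0.027  0.0274]
blue_carrier 0.68 [267.3, 279.6] [0.3659 0.24   0.0057]
blue_carrier 0.63 [319.7, 241.6] [0.5474 0.2152 0.021 ]
blue_grip 0.95 [260.3, 259.5] [0.3516 0.2404 0.0934]
blue_grip 0.95 [372.8, 265.3] [0.5104 0.0241 0.0942]
blue_grip 0.7 [349.9, 290.8] [0.4191 0.0245 0.0881]
disc_face 0.79 [322.5, 233.5] [0.5553 0.2123 0.0483]
disc_face 0.59 [349.4, 298.8] [0.4185 0.0231 0.0607]
disc_face 0.56 [366.0, 279.4] [ 0.5381  0.0508 -0.0043]
yellow_carrier 0.62 [305.9, 262.8] [0.468  0.1974 0.0138]
dock 0.9 [319.9, 257.8] [0.5021 0.1773 0.0191]
camera_stand 0.72 [446.3, 246.4] [ 0.77  -0.064  0.012]
camera_head 0.8 [464.2, 173.4] [ 0.7628 -0.0535  0.2607]
camera_head 0.61 [305.2, 263.0] [0.4665 0.1985 0.0135]
lens_front 0.87 [448.0, 189.0] [
[... 298 characters left out ...]
r 0.46 [322.7, 275.8] [0.354  0.2473 0.09  ]
blue_grip 0.76 [393.0, 216.2] [0.5209 0.036  0.1003]
blue_grip 0.75 [394.7, 251.0] [0.4193 0.0362 0.0983]
blue_grip 0.49 [321.5, 271.2] [0.3672 0.2504 0.0896]
disc_face 0.8 [393.4, 243.9] [0.4456 0.0263 0.0096]
disc_face 0.69 [318.1, 275.5] [0.3556 0.2621 0.0005]
disc_face 0.54 [329.2, 205.8] [0.5571 0.2225 0.1001]
yellow_carrier 0.63 [409.7, 137.9] [ 0.7828 -0.0429  0.0122]
yellow_carrier 0.55 [332.1, 234.5] [0.4716 0.2166 0.1056]
dock 0.67 [339.0, 220.8] [0.5228 0.1922 0.0044]
camera_stand 0.7 [409.2, 138.6] [ 0.7793 -0.0403  0.0165]
camera_head 0.7 [425.8, 112.8] [ 0.7786 -0.043   0.261 ]
lens_front 0.74 [425.5, 136.2] [ 0.7859 -0.0929  0.0152]
```

```bash
python3 - <<'E'
import cv2
a=cv2.imread('pics/scene0.png');b=cv2.imread('pics/top0.png')
cv2.imwrite('pics/s1.png',cv2.resize(a[120:370,200:540],None,fx=2.3,fy=2.3))
cv2.imwrite('pics/t1.png',cv2.resize(b[80:320,260:480],None,fx=2.5,fy=2.5))
E
```

```text
(no output)
```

View pics/s1.png

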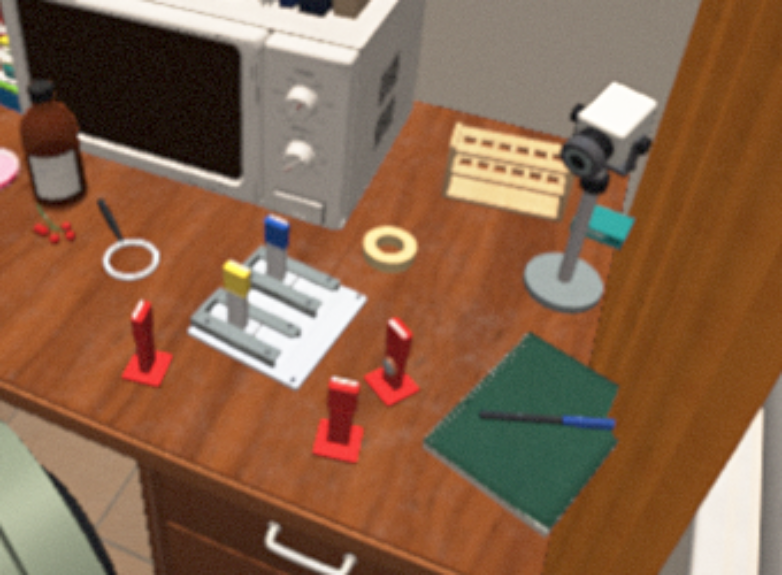

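View pics/t1.png

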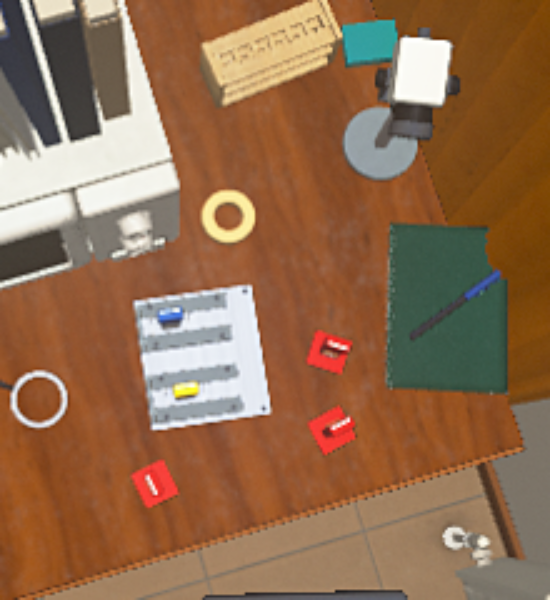

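The blue carrier is in the far (+x) lane, at scene crop (277,250) and top crop (170,315). The open ends point right, towards −y. The microwave corner is close beyond it, the camera is at the upper right, and the red carriers are decoys. Next I'll fit the head and dock to the depth data and map the obstacles.

```bash
cat >> h.py <<'E'
from scipy.optimize import least_squares
def headpose(p):
    x,y,yaw,t=p; R=Ro.from_euler('zy',[0,0]).as_matrix()
    R=Ro.from_euler('z',yaw).as_matrix()@Ro.from_euler('y',-t).as_matrix()  # head x up by t => lens(-x) looks down
    return R,np.array([x,y,0.240])
def sdf(p,P,dz=0):
    R,o=headpose(p[:4]); q=(P-o-[0,0,dz])@R
    a=np.abs(q-[.010,0,0])-[.035,.028,.025]
    box=np.linalg.norm(np.maximum(a,0),axis=1)+np.minimum(a.max(1),0)
    b=np.c_[np.hypot(q[:,1],q[:,2])-.024,np.abs(q[:,0]+.0425)-.0175]
    cyl=np.linalg.norm(np.maximum(b,0),axis=1)+np.minimum(b.max(1),0)
    return np.minimum(box,cyl)
def fithead(P,p0,z0=.205,r=.085):
    for _ in range(4):
        R,o=headpose(p0); Q=P[(np.linalg.norm(P-o,axis=1)<r)&(P[:,2]>z0)]
        s=least_squares(sdf,p0,args=(Q,),loss='soft_l1',f_scale=.0015,x_scale=[.01,.01,.1,.1]); p0=s.x
    return p0,np.median(np.abs(sdf(p0,Q))),len(Q)
E
python3 - <<'E'
from h import *
np.set_printoptions(precision=4,suppress=True)
Ps={}
for n in('scene','top'):
    c=cam(n); px,P=cloud(c); Ps[n]=P
    np.savez('pics/'+n,px=px,P=P,img=c['img'])
    print(n,fithead(P,[.78,-.05,-.1,.25]))
    o=np.linalg.norm
A=np.r_[Ps['scene'],Ps['top']]
print('both',fithead(A,[.78,-.05,-.1,.25]))
w=cam('wrist','w0'); o=get_obs(); T=Ro.from_euler('xyz',o['ee_rot'],degrees=True).as_matrix()
print('wrist cam in tool frame',T.T@(-w['R'].T@w['t']-o['position']),'axes rows',w['R']@T, w['fx'])
# dock
c=cam('top'); s=viewer.silhouettes('dock',c); 
for q in s[:2]:
    v,u=np.nonzero(q['pixels']); z=c['z_map'][v,u]; W=world(c,np.c_[u,v],z); print(q['p'],len(W))
    r=cv2.minAreaRect(W[W[:,2]<.035][:,:2].astype(np.float32)*1000); print(r)
# obstacle heightmap from top 5cm grid
H={}
P=A[(A[:,2]>.03)]
for i in range(0,18):
    row=[]
    for j in range(16,-8,-1):
        m=(np.floor(P[:,0]/.05)==i)&(np.floor(P[:,1]/.05)==j); row.append('%3d'%(P[m,2].max()*100) if m.sum()>2 else '  .')
    print('x%.2f'%(i*.05),''.join(row))
print('cols y from .80 down to -.40 step .05')
E
```

```text
scene (array([ 0.7871, -0.0515, -0.1606,  0.2731]), np.float64(0.0012740006252189573), 1197)
top (array([ 0.7871, -0.0539, -0.2281,  0.2637]), np.float64(0.002471304119450162), 1051)
both (array([ 0.7872, -0.0519, -0.1728,  0.267 ]), np.float64(0.0016641894001735574), 2229)
wrist cam in tool frame [-0.1422  0.0829 -0.0002] axes rows [[-0.      0.      1.    ]
 [-0.3221 -0.9467  0.    ]
 [ 0.9467 -0.3221  0.    ]] 319.8882604822393
0.81 2244
((517.0219116210938, 186.85305786132812), (165.52833557128906, 150.0674285888672), 6.287569046020508)
x0.00   .  .  .  .  .  .  .  .  .  .  .  .  . 71 71 63 54 45 39  .  .  .  .  .
x0.05   .  .  .  .  .  .  .  .  .  .  .  .  . 71 71 63 54 43 39  .  .  .  .  .
x0.10   .  .  .  .  . 34 35  .  .  .  .  .  . 70 69 57  .  .  .  .  .  .  .  .
x0.15   .  .  . 58 62 65 68 70 72 72 70  .  .  .  .  .  .  .  .  .  .  .  .  .
x0.20   .  .  .  . 62 64 64  .  .  .  .  .  .  .  .  .  .  .  .  .  .  .  .  .
x0.25   .  .  .  .  .  .  .  .  .  .  .  .  .  .  .  .  .  .  .  .  .  .  .  6
x0.30   .  .  .  .  .  .  .  .  .  .  .  .  9  .  .  .  .  .  .  .  .  .  .  7

[... 206 characters left out ...]
  .  .  .  .  .  .  . 81 74 11
x0.50   .  .  . 28 27 18 14  .  .  .  .  . 10  3  .  . 10  .  3  .  . 83  7 13
x0.55  11 11 28 28 28 28 28 28 26  .  .  . 11  .  .  .  .  .  .  .  . 80 77 13
x0.60  12 28 28 39 46 46 37 28 28 28 28 27 22  .  .  .  .  .  .  . 91 85  7 13
x0.65  14 27 28 42 44 54 53 56 56 57 28 28 28  .  .  .  .  .  .  . 92 86  . 13
x0.70  18  . 36 43 46 54 56 56 57 59 59 59 28  .  .  .  . 25 25 68 90 87  . 13
x0.75  18 29 28 43 47 54 56 56 58 59 59 56 28  .  .  .  . 27 27 81 81  .  . 13
x0.80   . 30 51 54 54 54 56 56 58 59 59 53 27  9  8  .  . 28 27 74 67  .  . 13
x0.85  56 29 51  . 54 53 56 57 59 59 59 54  .  9  9  9  9  . 63 66  .  .  . 13
cols y from .80 down to -.40 step .05
```

```bash
cat >> h.py <<'E'
def toolR(C,s=-1):  # tool orientation for carrier rotation C; tool x=-carrier z, tool z = s*carrier x
    x=-C[:,2]; z=s*C[:,0]; return np.c_[x,np.cross(z,x),z]
E
python3 - <<'E'
from h import *
np.set_printoptions(precision=3,suppress=True)
P=np.r_[np.load('pics/scene.npz')['P'],np.load('pics/top.npz')['P']]
m=(P[:,2]>.12)&(P[:,1]>.1)&(P[:,1]<.4)&(P[:,0]>.5)
for y in np.arange(.12,.4,.02):
    q=P[m&(abs(P[:,1]-y)<.01)]
    if len(q): print('y%.2f minx %.3f zmax %.3f n%d'%(y,np.percentile(q[:,0],1),q[:,2].max(),len(q)))
D=Ro.from_euler('z',6.3,degrees=True).as_matrix(); d0=np.array([.517,.187,0])
Rh,ho=headpose([.787,-.0519,-.17,.268])
foc=ho-Rh@[.15,0,0]
for s in(-1,1):
    print('s',s)
    g=d0+D@[.045,.03,.088]; e=d0+D@[.045,-.10,.088]
    f=foc+Rh@[-.009,0,.042]
    for nm,p,C in(('view',np.array([.52,.14,.24]),D),('grasp',g,D),('exit',e,D),('final',f,Rh)):
        R=toolR(C,s); tcp=p+.019*R[:,0] 
        print(nm,tcp,rpy(R),manip.solve_ik(tcp.tolist(),rpy(R).tolist()))
E
```

```text
y0.12 minx 1.092 zmax 0.581 n1254
y0.14 minx 1.086 zmax 0.578 n1250
y0.16 minx 1.081 zmax 0.576 n1252
y0.18 minx 1.076 zmax 0.574 n1236
y0.20 minx 1.070 zmax 0.572 n1240
y0.22 minx 0.659 zmax 0.570 n2189
y0.24 minx 0.634 zmax 0.568 n2608
y0.26 minx 0.628 zmax 0.565 n3531
y0.28 minx 0.641 zmax 0.563 n4550
y0.30 minx 0.639 zmax 0.595 n5414
y0.32 minx 0.633 zmax 0.597 n4261
y0.34 minx 0.629 zmax 0.596 n3308
y0.36 minx 0.626 zmax 0.596 n3614
y0.38 minx 0.620 zmax 0.594 n3024
y0.40 minx 0.617 zmax 0.592 n1405
s -1
view [0.52  0.14  0.221] [173.7  90.    0. ] [ 26.767  40.492 -72.881 103.134  41.673  68.965 127.396]
grasp [0.558 0.222 0.069] [173.7  90.    0. ] [-11.783  41.17  -22.705 101.315  22.318  41.998 140.069]
exit [0.573 0.093 0.069] [173.7  90.    0. ] [ -54.263   64.99    69.729  107.406  -69.995   64.781 -129.617]
final [ 0.63  -0.025  0.22 ] [180.     74.645  -9.74 ] [ 42.434  42.436 -73.004 103.038  57.931  60.526 120.154]
s 1
view [0.52  0.14  0.221] [-6.3 90.   0. ] [-41.432  24.87   27.164 106.481 -14.11   51.962  -1.363]
grasp [0.558 0.222 0.069] [-6.3 90.   0. ] [-38.51   41.166  16.517 102.836 -17.493  38.505  -5.771]
exit [0.573 0.093 0.069] [-6.3 90.   0. ] [-30.057  40.739  21.858 106.266 -23.541  37.469  12.224]
final [ 0.63  -0.025  0.22 ] [ 0.    74.645 -9.74 ] [-28.828  27.549  32.782 106.558 -20.126  35.964   4.15 ]<sys>:0: UserWarning: Gimbal lock detected. Setting third angle to zero since it is not possible to uniquely determine all angles.
```

```bash
python3 - <<'E' 2>/dev/null
from h import *
np.set_printoptions(precision=4,suppress=True)
D=Ro.from_euler('z',6.3,degrees=True).as_matrix()
manip.move_pose([.52,.15,.22],rpy(toolR(D,1)).tolist())
effector.grip(.05,20)
o=get_obs(); print(o['time_s'],o['position'],o['contact_force'],o['finger_gap'])
c=cam('wrist','w1'); px,P=cloud(c); np.savez('pics/wr',px=px,P=P,img=c['img'],**{k:c[k] for k in('R','t','fx','fy','cx','cy','k1','z_map')})
for nm in('blue_grip','yellow_carrier','dock'):
    for q in viewer.pinpoint(nm,c)[:2]: print(nm,q, atz(c,q['point'],.096 if 'grip' in nm else .008)[0])
s=viewer.silhouettes('dock',c)
for q in s[:1]:
    v,u=np.nonzero(q['pixels']&(c['z_map']>0)); W=world(c,np.c_[u,v],c['z_map'][v,u]); W=W[(W[:,2]<.035)]
    print(cv2.minAreaRect((W[:,:2]*1000).astype(np.float32)), np.histogram(W[:,2],bins=np.arange(-.01,.036,.004)))
hsv=cv2.cvtColor(c['img'],cv2.COLOR_BGR2HSV)
for nm,h in(('blue',(100,130)),('yellow',(20,35))):
    i=hsv[px[:,1],px[:,0]]; m=(i[:,0]>h[0])&(i[:,0]<h[1])&(i[:,1]>110)&(i[:,2]>60)&(P[:,2]>.055)&(P[:,2]<.11)&(abs(P[:,0]-.52)<.1)&(abs(P[:,1]-.2)<.1)
    Q=P[m]; t=Q[Q[:,2]>.091]; print(nm,m.sum(),len(t),t.mean(0),cv2.minAreaRect((t[:,:2]*1000).astype(np.float32)))
E
```

```text
3.7667 [0.52   0.1501 0.22  ] [0.2892 0.6436 0.5298] 0.05007314648691915
blue_grip {'point': [139.1, 48.7], 'p': 0.75} [0.37   0.2489 0.096 ]
blue_grip {'point': [210.9, 284.4], 'p': 0.65} [0.4282 0.0413 0.096 ]
yellow_carrier {'point': [274.2, 107.1], 'p': 0.58} [0.4681 0.2091 0.008 ]
dock {'point': [317.3, 131.4], 'p': 0.85} [0.517  0.1884 0.008 ]
dock {'point': [484.6, 322.2], 'p': 0.5} [ 0.777  -0.0441  0.008 ]
((516.7408447265625, 186.25372314453125), (164.53271484375, 155.62945556640625), 6.827152729034424) (array([   0,    0,    9,  193, 9551,   72,   67, 1911, 5632,    0,    0]), array([-0.01 , -0.006, -0.002,  0.002,  0.006,  0.01 ,  0.014,  0.018,
        0.022,  0.026,  0.03 ,  0.034]))
blue 563 503 [0.554  0.2259 0.1023] ((556.0531616210938, 225.71072387695312), (12.903844833374023, 28.420568466186523), 5.160824298858643)
yellow 630 539 [0.4687 0.2104 0.1022] ((468.7749938964844, 209.783447265625), (13.971039772033691, 28.75586700439453), 6.757044315338135)
```

View pics/w1.png

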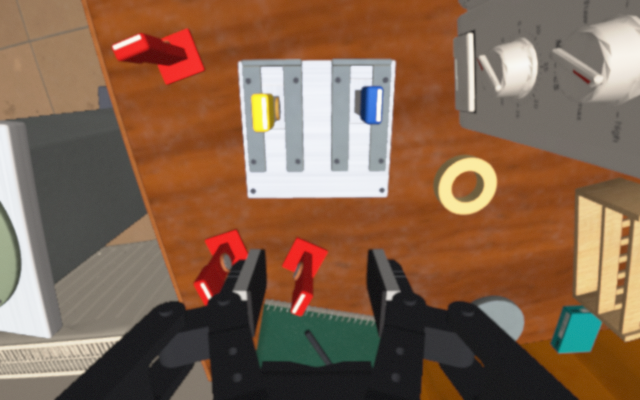

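Blue (372,105) has its white line on the right (+x) edge and its disc faces away. The microwave front is about 7 cm beyond it, and the lane is clear to the open end. Next I'll move above it and refine the measurement.

```bash
python3 - <<'E' 2>/dev/null
from h import *
np.set_printoptions(precision=4,suppress=True)
d=np.load('pics/wr.npz'); P=d['P']; L=P[(P[:,2]>.018)&(P[:,2]<.028)&(abs(P[:,0]-.517)<.1)&(abs(P[:,1]-.2)<.085)]
n,lab,st,ce=cv2.connectedComponentsWithStats((np.histogram2d(L[:,0],L[:,1],bins=[np.arange(.4,.65,.002),np.arange(.08,.32,.002)])[0]>0).astype(np.uint8))
for k in range(1,n):
    if st[k,4]<150: continue
    Q=L[lab[((L[:,0]-.4)/.002).astype(int).clip(0,123),((L[:,1]-.08)/.002).astype(int).clip(0,118)]==k]
    r=cv2.minAreaRect((Q[:,:2]*1000).astype(np.float32)); u=np.linalg.svd(Q[:,:2]-Q[:,:2].mean(0),full_matrices=False)[2][0]
    print('lip',len(Q),r,'pca yaw',np.degrees(np.arctan(-u[0]/u[1])))
D=Ro.from_euler('z',6.4,degrees=True).as_matrix()
manip.move_pose([.5565,.2258,.165],rpy(toolR(D,1)).tolist())
o=get_obs(); print(o['time_s'],o['position'],o['contact_force'])
c=cam('wrist','w2'); px,P=cloud(c)
Q=P[(P[:,2]>.094)&(P[:,2]<.112)&(np.hypot(P[:,0]-.5565,P[:,1]-.2258)<.025)]
print(len(Q),np.median(Q[:,2]),cv2.minAreaRect((Q[:,:2]*1000).astype(np.float32)))
print(np.percentile(Q[:,:2]@D[:2,:2],[2,50,98],axis=0))
cv2.imwrite('pics/w2c.png',cv2.resize(c['img'],None,fx=1.2,fy=1.2))
E
```

```text
lip 3861 ((469.634033203125, 199.32601928710938), (60.817901611328125, 114.86370086669922), 6.825676441192627) pca yaw 6.593538665186411
lip 3776 ((558.6543579101562, 209.25997924804688), (60.89370346069336, 114.91072845458984), 6.120234489440918) pca yaw 7.419104720487569
4.5 [0.5563 0.226  0.1641] [-0.4012 -1.3546  0.4096]
861 0.10329064915498817 ((557.52294921875, 226.02090454101562), (14.010011672973633, 29.841161727905273), 6.182375907897949)
[[0.5723 0.1489]
 [0.5792 0.1646]
 [0.586  0.177 ]]
```

View pics/w2c.png

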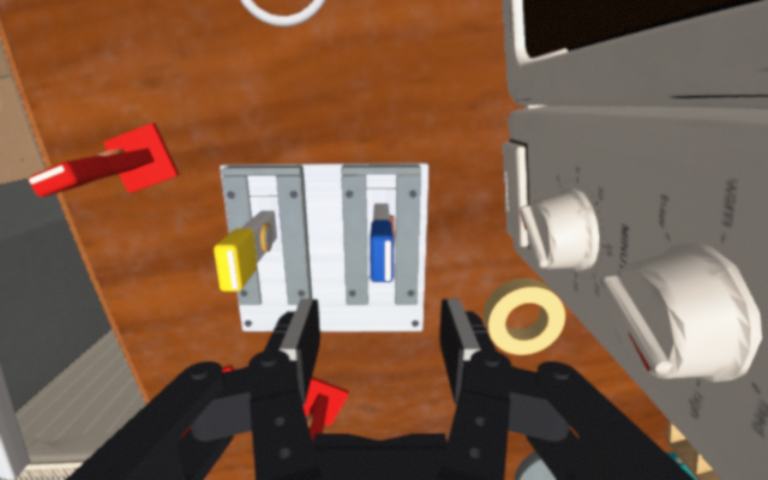

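```bash
python3 - <<'E' 2>/dev/null
from h import *
np.set_printoptions(precision=4,suppress=True)
D=Ro.from_euler('z',6.3,degrees=True).as_matrix(); at=rpy(toolR(D,1)).tolist()
def st(t): o=get_obs(); print(t,round(o['time_s'],2),o['position'],o['contact_force'],o['moment'],round(o['finger_gap'],4))
manip.movel([.5573,.2260,.120],at,.15); manip.movel([.5573,.2260,.070],at,.10); st('down')
effector.grip(.0,50); st('grip')
u=D[:,1]; p=np.array([.5573,.2260,.0705])
for s in (.02,.05,.08,.11):
    manip.movel((p-s*u).tolist(),at,.10); st(s)
c=cam('wrist','w3')
E
```

```text
down 5.65 [0.5576 0.226  0.0704] [ 0.0726 -0.052   0.1103] [ 0.0352  0.0373 -0.0089] 0.0499
grip 6.06 [0.5575 0.2261 0.0706] [-0.5988  0.2285  5.1158] [-0.1019  0.2691  0.0013] 0.0131
0.02 6.41 [0.5592 0.2115 0.0715] [-4.6659 26.7821  7.6535] [4.779  1.1119 0.0322] 0.0134
0.05 6.86 [0.5629 0.1761 0.0708] [ 0.7616 -0.1249 -0.1174] [ 0.0035 -0.013  -0.0223] 0.0002
0.08 7.31 [0.5662 0.1461 0.0705] [-0.2185 -0.2272  0.666 ] [ 0.0302  0.0329 -0.0513] 0.0001
0.11 7.76 [0.5694 0.1167 0.0705] [-0.2187  0.4732  1.2323] [-0.0134  0.02   -0.0178] -0.0
```

View pics/w3.png

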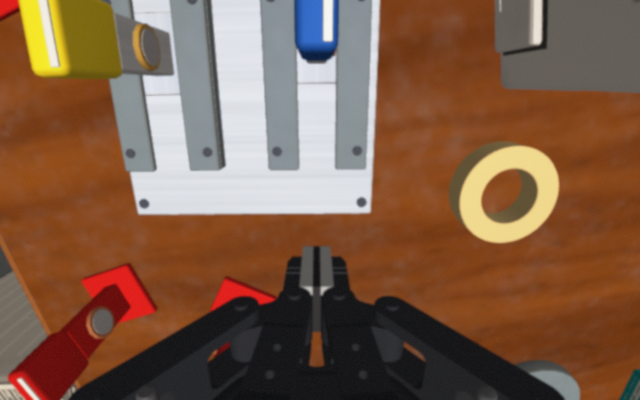

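The fingers slipped off. The pads press down as they close, so the foot was pushed onto the plate, tipped and jammed in the lane. The carrier is still upright in its lane at (317,25). I'll re-measure, then re-grip at 120 N and lift about 2 mm so the foot floats between plate and lips before sliding.

```bash
python3 - <<'E' 2>/dev/null
from h import *
np.set_printoptions(precision=4,suppress=True)
D=Ro.from_euler('z',6.3,degrees=True).as_matrix(); at=rpy(toolR(D,1)).tolist()
manip.movel([.569,.1167,.165],at,.2); effector.grip(.05,120)
manip.movel([.5585,.200,.165],at,.2)
c=cam('wrist','w4'); px,P=cloud(c)
Q=P[(P[:,2]>.094)&(P[:,2]<.112)&(abs(P[:,0]-.558)<.02)&(abs(P[:,1]-.21)<.05)]
print(len(Q),np.median(Q[:,2]),cv2.minAreaRect((Q[:,:2]*1000).astype(np.float32)))
Y=(Q-[.5587,.2093,0])@D; print('z slope vs dock y,x',np.polyfit(Y[:,1],Q[:,2],1)[0],np.polyfit(Y[:,0],Q[:,2],1)[0], np.percentile(Y[:,:2],[2,98],axis=0))
print(get_obs()['time_s'])
E
```

```text
927 0.10330200226794432 ((557.5264892578125, 225.2378692626953), (13.624223709106445, 30.326642990112305), 6.299689292907715)
z slope vs dock y,x -0.057170767903623854 0.04599123225217152 [[-0.0061  0.0024]
 [ 0.0072  0.0309]]
9.5833
```

```bash
python3 - <<'E' 2>/dev/null
from h import *
np.set_printoptions(precision=4,suppress=True)
D=Ro.from_euler('z',6.3,degrees=True).as_matrix(); at=rpy(toolR(D,1)).tolist()
def st(t):
    o=get_obs(); print(t,round(o['time_s'],2),o['position'],o['contact_force'],o['moment'],round(o['finger_gap'],4)); return o
p=np.array([.5575,.2252,.070])
manip.movel((p+[0,0,.05]).tolist(),at,.2); manip.movel(p.tolist(),at,.10); st('down')
effector.grip(.0,120); o=st('grip')
for dz in(.001,.002):
    manip.movel((p+[0,0,dz]).tolist(),at,.02); o=st('up')
u=D[:,1]
for s in (.003,.006):
    manip.movel((p+[0,0,.002]-s*u).tolist(),at,.03); o=st(s)
    if abs(o['contact_force'][1])>15: break
cam('wrist','w5')
E
```

```text
down 10.64 [0.5579 0.225  0.0705] [0.6169 0.0998 0.5076] [-0.0207 -0.0624  0.0273] 0.0498
grip 11.07 [0.5578 0.2254 0.0707] [-1.8228 -0.9098  8.839 ] [-0.1108  0.4276 -0.01  ] 0.0126
up 11.32 [0.5575 0.2252 0.0711] [-0.6337 -0.3756 -1.5732] [-0.0081 -0.0082  0.0463] 0.0128
up 11.57 [0.5575 0.2252 0.072 ] [-0.2274  0.5364 -1.2252] [-0.0238  0.0382 -0.0068] 0.0122
0.003 11.82 [0.5579 0.2219 0.072 ] [-0.216   0.6559 -2.0211] [-0.0449 -0.0148 -0.0014] 0.0123
0.006 12.07 [0.5582 0.2189 0.072 ] [ 0.0155 -0.1332 -1.4821] [-0.0345  0.0423  0.0224] 0.0128
```

The carrier is floating freely, with only its weight on the tool. I'll carry on along the lane in checked steps.

```bash
python3 - <<'E' 2>/dev/null
from h import *
np.set_printoptions(precision=4,suppress=True)
D=Ro.from_euler('z',6.3,degrees=True).as_matrix(); at=rpy(toolR(D,1)).tolist()
def st(t):
    o=get_obs(); print(t,round(o['time_s'],2),o['position'],o['contact_force'],round(o['finger_gap'],4)); return o
p=np.array([.5575,.2252,.072]); u=D[:,1]; ok=True
for s in (.03,.055,.08,.112):
    manip.movel((p-s*u).tolist(),at,.06); o=st(s)
    if np.linalg.norm(o['contact_force'])>10: ok=False; break
if ok:
    c=cam('wrist','w6'); q=p-.112*u
    manip.movel((q+[0,0,.12]).tolist(),at,.2); st('lift')
    c=cam('wrist','w7'); px,P=cloud(c); np.savez('pics/wr7',px=px,P=P,img=c['img'])
E
```

```text
0.03 12.67 [0.5609 0.1952 0.0721] [-0.222  -0.3882 -1.7692] 0.0123
0.055 13.23 [0.5636 0.1705 0.072 ] [-0.3475  0.5005 -1.6472] 0.0126
0.08 13.8 [0.5663 0.1456 0.072 ] [-0.2087 -0.3291 -1.8165] 0.0126
0.112 14.48 [0.5698 0.114  0.072 ] [ 0.155   0.2571 -1.3291] 0.0124
lift 15.28 [0.5692 0.1141 0.1911] [ 0.3343 -0.3187 -1.8098] 0.0125
```

View pics/w7.png

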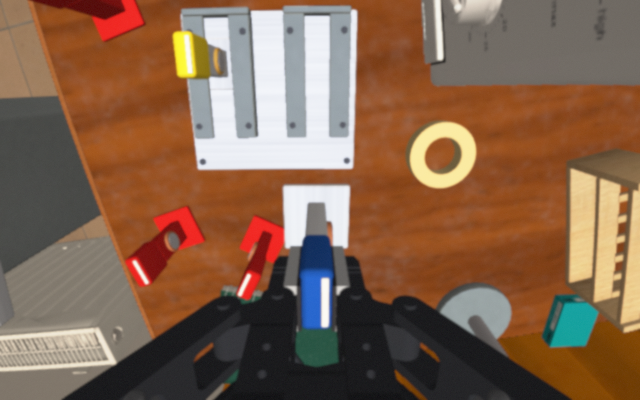

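The carrier is out of the dock and lifted, with the foot at (317,215), the grip in the jaws and the disc on the right. The yellow carrier hasn't moved. Next I'll check the carrier in the tool frame, go to a stand-off pose before the lens, and refine the head pose from the wrist camera.

```bash
cat >> h.py <<'E'
def carrier_in_tool(P,o,b=.0625):
    T=Ro.from_euler('xyz',o['ee_rot'],degrees=True).as_matrix(); q=(P-o['position'])@T  # tool coords
    C=np.c_[q[:,2],q[:,1],-q[:,0]]+[0,0,b]   # nominal carrier coords: x=z_t,y=y_t,z=-x_t
    return C
def foot(P,o):
    C=carrier_in_tool(P,o); F=C[(abs(C[:,2]-.006)<.012)&(abs(C[:,0])<.035)&(C[:,1]>-.035)&(C[:,1]<.04)]
    G=F[(abs(F[:,0])<.018)&(F[:,1]<.02)]
    A=np.c_[G[:,0],G[:,1],np.ones(len(G))]; s=np.linalg.lstsq(A,G[:,2],rcond=None)[0]
    print('foot n',len(F),'y range',np.percentile(F[:,1],[1,99]),'x range',np.percentile(F[:,0],[1,99]),'plane slopes x,y, z at 0',s,'G y',G[:,1].min(),G[:,1].max())
    E=F[F[:,1]>.005]; print('rect',cv2.minAreaRect((E[:,:2]*1000).astype(np.float32)))
E
python3 - <<'E' 2>/dev/null
from h import *
np.set_printoptions(precision=4,suppress=True)
foot(np.load('pics/wr7.npz')['P'],get_obs())
p=[.787,-.0519,-.17,.268]; R,o=headpose(p)
T=toolR(R,1); tcp=o-R@[.15,0,0]+R@[-.009-.06,0,-.038+.0625]
print(tcp,rpy(T)); manip.move_pose(tcp.tolist(),rpy(T).tolist())
s=get_obs(); print(s['time_s'],s['position'],s['contact_force'],s['finger_gap'])
c=cam('wrist','w8'); px,P=cloud(c); np.savez('pics/wr8',px=px,P=P,img=c['img']); foot(P,s)
for z0 in(.2,.225): print('wrist',fithead(P,p,z0))
sc=cam('scene','s8'); pp,S=cloud(sc); t=cam('top'); U=cloud(t)[1]; np.savez('pics/st8',S=S,U=U)
print('scene',fithead(S,p,.215),'top',fithead(U,p,.215))
for cc,n in((c,'w'),(sc,'s')):
    for nm in('lens_front','focus','disc_face','camera_head'):
        for q in viewer.pinpoint(nm,cc)[:1]: print(n,nm,q)
print('pred lens w',proj(c,o-R@[.06,0,0]),'s',proj(sc,o-R@[.06,0,0]))
E
```

```text
foot n 3090 y range [-0.0203  0.0231] x range [-0.0214  0.0217] plane slopes x,y, z at 0 [0.0005 0.0221 0.006 ] G y -0.020357512422820107 0.019985723933517135
rect ((0.19301795959472656, 14.181015968322754), (18.32459259033203, 44.03770065307617), 89.89778900146484)
[ 0.5725 -0.0151  0.2056] [ 0.     74.6447 -9.7403]
15.9167 [ 0.572  -0.0154  0.205 ] [ 0.0202  0.3088 -1.2633] 0.012386252172619497
foot n 3090 y range [-0.0203  0.023 ] x range [-0.0216  0.0215] plane slopes x,y, z at 0 [-0.0026  0.0216  0.0057] G y -0.020611121851292248 0.019998785921058068
rect ((0.02397918701171875, 14.138555526733398), (44.10160827636719, 18.24876594543457), 0.06866607069969177)
wrist (array([ 0.7572, -0.0894, -1.3416,  0.0908]), np.float64(0.004144053424761724), 14783)
wrist (array([ 0.7537, -0.0899, -1.2714,  0.287 ]), np.float64(0.003182308921830329), 9407)
scene (array([ 0.7872, -0.0515, -0.1645,  0.2655]), np.float64(0.0011697941562009793), 1118) top (array([ 0.7876, -0.052 , -0.1691,  0.2635]), np.float64(0.002112626487734675), 1007)
w lens_front {'point': [578.8, 238.5], 'p': 0.91}
w disc_face {'point': [331.4, 238.9], 'p': 0.77}
s lens_front {'point': [452.5, 187.9], 'p': 0.74}
s disc_face {'point': [348.0, 296.5], 'p': 0.97}
s camera_head {'point': [465.9, 174.2], 'p': 0.71}
pred lens w [[581.8823 238.0659]] s [[450.711  189.9066]]
```

View pics/w8.png

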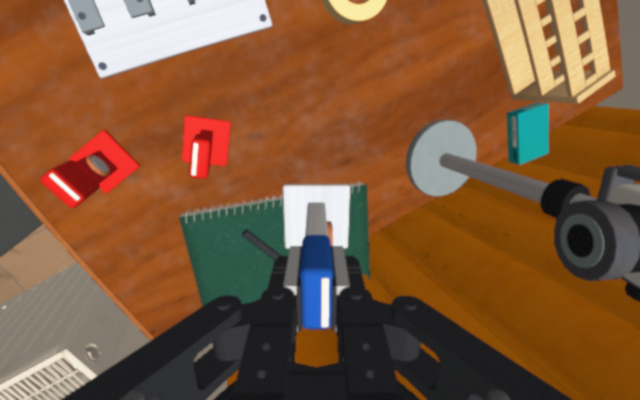

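```bash
cat >> h.py <<'E'
def fit2(P,p0,w=None,tol=.008,free_z=False,it=6):
    p=np.r_[p0,0.] if free_z else np.array(p0,float)
    f=lambda p,Q: sdf(p,Q,p[4] if free_z else 0)
    for _ in range(it):
        R,o=headpose(p[:4]); q=(P-o)@R
        k=(abs(f(p,P))<tol)&(q[:,0]>-.07)&(q[:,0]<.05)&(abs(q[:,1])<.036)&(q[:,2]>-.026)&~((q[:,2]<-.02)&(abs(q[:,1])<.02)&(q[:,0]>-.02))
        p=least_squares(f,p,args=(P[k],),loss='soft_l1',f_scale=.001,x_scale=[.01,.01,.1,.1]+([.01] if free_z else [])).x
    r=f(p,P[k]); return np.round(p,4),k.sum(),np.round([np.median(abs(r)),np.mean(r)],4)
E
python3 - <<'E' 2>/dev/null
from h import *
np.set_printoptions(precision=4,suppress=True)
p=[.7873,-.0518,-.166,.265]; d=np.load('pics/st8.npz'); W=np.load('pics/wr8.npz')['P']; S,U=d['S'],d['U']
S0=np.load('pics/scene.npz')['P'];U0=np.load('pics/top.npz')['P']
for n,P in(('S',S),('S0',S0),('U',U),('U0',U0),('W',W),('SS0UU0',np.r_[S,S0,U,U0]),('all',np.r_[S,S0,U,U0,W[::4]])):
    print(n,fit2(P,p),fit2(P,p,free_z=True))
# bias reference: plate slope seen by wrist camera
d=np.load('pics/wr7.npz');P=d['P'];D=Ro.from_euler('z',6.3,degrees=True).as_matrix(); Q=(P-[.517,.187,0])@D
for nm,k in(('plate',(abs(Q[:,2]-.008)<.006)&(abs(Q[:,0])<.075)&(abs(Q[:,1])<.072)),('table',(abs(Q[:,2])<.006)&(Q[:,0]>.09)&(Q[:,0]<.14)&(abs(Q[:,1]+.1)<.1))):
    A=np.c_[Q[k,0],Q[k,1],np.ones(k.sum())]; print(nm,k.sum(),np.linalg.lstsq(A,Q[k,2],rcond=None)[0])
E
```

```text
S (array([ 0.7871, -0.051 , -0.1636,  0.2595]), np.int64(1075), array([ 0.001 , -0.0003])) (array([ 0.7868, -0.0509, -0.1554,  0.2623, -0.0012]), np.int64(1076), array([0.0009, 0.0001]))
S0 (array([ 0.7872, -0.0509, -0.1606,  0.2676]), np.int64(1079), array([ 0.001 , -0.0004])) (array([ 0.7868, -0.051 , -0.1566,  0.2645, -0.0012]), np.int64(1081), array([0.0009, 0.    ]))
U (array([ 0.7872, -0.0502, -0.1444,  0.2646]), np.int64(867), array([0.0016, 0.0001])) (array([ 0.7873, -0.0502, -0.1443,  0.2648,  0.    ]), np.int64(867), array([0.0016, 0.0001]))
U0 (array([ 0.7871, -0.0501, -0.1424,  0.261 ]), np.int64(869), array([0.0016, 0.0002])) (array([ 0.7872, -0.0501, -0.1433,  0.2607,  0.0001]), np.int64(869), array([0.0016, 0.0001]))
W (array([ 0.785 , -0.0515, -0.1498,  0.2621]), np.int64(6904), array([0.0005, 0.    ])) (array([ 0.7852, -0.0516, -0.1529,  0.2448, -0.001 ]), np.int64(6901), array([0.0005, 0.    ]))
SS0UU0 (array([ 0.7871, -0.0506, -0.1541,  0.2637]), np.int64(3886), array([ 0.0012, -0.0001])) (array([ 0.7868, -0.0505, -0.1515,  0.2633, -0.0007]), np.int64(3883), array([0.0011, 0.0002]))
all (array([ 0.7858, -0.0505, -0.1414,  0.2632]), np.int64(5616), array([ 0.0011, -0.0002])) (array([ 0.7857, -0.0505, -0.1432,  0.256 , -0.0009]), np.int64(5614), array([0.001 , 0.0001]))
plate 12954 [-0.0073  0.0046  0.0079]
table 7904 [-0.0001 -0.0001 -0.0004]
```

```bash
python3 - <<'E' 2>/dev/null
from h import *
np.set_printoptions(precision=4,suppress=True)
d=np.load('pics/wr8.npz'); s=get_obs(); C=carrier_in_tool(d['P'],s); px=d['px']; im=cv2.cvtColor(d['img'],cv2.COLOR_BGR2HSV)[px[:,1],px[:,0]]
blue=(im[:,0]>100)&(im[:,0]<130)&(im[:,1]>110)
B=C[blue&(abs(C[:,1])<.03)&(abs(C[:,0])<.02)&(C[:,2]>.05)]
t=B[B[:,2]>.093]; print('top',len(t),np.median(t[:,2]),cv2.minAreaRect((t[:,:2]*1000).astype(np.float32)),np.percentile(t[:,1],[0.5,99.5]),'slope',np.polyfit(t[:,1],t[:,2],1)[0])
k=C[(C[:,2]>.094)&(C[:,2]<.104)&(abs(C[:,0])<.0085)&(abs(C[:,1])<.03)]; print('top any',np.percentile(k[:,1],[.5,99.5]),np.percentile(k[:,2],[5,50,95]))
f=B[(B[:,2]<.090)]; print('+y face of grip',len(f),np.polyfit(f[:,2],f[:,1],1) if len(f)>20 else '')
q=C[(abs(C[:,0])<.005)&(C[:,2]>.012)&(C[:,2]<.055)&(abs(C[:,1])<.03)]; print('post +y face',len(q),np.polyfit(q[:,2],q[:,1],1),'y at z=.035',np.polyval(np.polyfit(q[:,2],q[:,1],1),.035))
E
```

```text
top 1388 0.09465406164876468 ((-0.8265223503112793, 0.3210124969482422), (30.17654037475586, 13.579754829406738), 89.03079986572266) [-0.0142  0.0149] slope -0.018908788190221987
top any [-0.0136  0.0142] [0.0942 0.0952 0.0994]
+y face of grip 863 [-0.0056  0.0145]
post +y face 504 [0.0013 0.0113] y at z=.035 0.01135345513693902
```

Post and grip faces show the carrier upright in the tool to within 0.3°, with offsets under 0.5 mm. The head estimates agree: (0.786, −0.051), yaw −8.7°, tilt 15.1°. Moving to the final pose.

```bash
python3 - <<'E' 2>/dev/null
from h import *
np.set_printoptions(precision=4,suppress=True)
p=[.7858,-.0511,-.151,.263]; R,o=headpose(p); T=toolR(R,1)
f=lambda back: o-R@[.15+back,0,0]+R@[-.009,0,-.038+.063]
manip.movel(f(.04).tolist(),rpy(T).tolist(),.1); manip.movel(f(0).tolist(),rpy(T).tolist(),.06); manip.pause(.5)
s=get_obs(); Tm=Ro.from_euler('xyz',s['ee_rot'],degrees=True)
print(s['time_s'],s['position']-f(0),'rot err deg',np.degrees((Tm*Ro.from_matrix(T).inv()).magnitude()),s['contact_force'],s['finger_gap'],abs(s['joint_velocities']).max())
c=cam('wrist','w9'); P=cloud(c)[1]; foot(P,s); print('head W',fit2(P,p))
sc=cam('scene','s9'); S=cloud(sc)[1]; t=cam('top'); U=cloud(t)[1]; print('head S',fit2(S,p),'U',fit2(U,p))
F=o-R@[.15,0,0]
for cc,n in((sc,'s'),(t,'t')):
    for nm in('disc_face','lens_front','blue_grip'):
        X={'disc_face':F,'lens_front':o-R@[.06,0,0],'blue_grip':F+R@[-.009,0,.042]}[nm]
        e=proj(cc,X)[0]; qs=viewer.pinpoint(nm,cc)
        print(n,nm,'expected',e,[ (q['point'],q['p']) for q in qs if np.hypot(*(np.array(q['point'])-e))<25][:2])
a=sc['img'][130:300,350:540]; cv2.imwrite('pics/f.png',cv2.resize(a,None,fx=3.4,fy=3.4,interpolation=cv2.INTER_CUBIC))
E
```

```text
18.125 [-0. -0.  0.] rot err deg 0.0008625394987947681 [-0.8001 -0.1049 -0.9755] 0.012943363170846236 0.10438833683917084
foot n 3097 y range [-0.0203  0.023 ] x range [-0.0216  0.0215] plane slopes x,y, z at 0 [0.001  0.0238 0.0057] G y -0.02043174335773802 0.019989740507353415
rect ((-0.029970169067382812, 14.175504684448242), (44.14556884765625, 18.250947952270508), 0.03984127938747406)
head W (array([ 0.7856, -0.0509, -0.137 ,  0.2707]), np.int64(17256), array([ 0.0007, -0.0001]))
head S (array([ 0.7871, -0.0509, -0.1627,  0.2685]), np.int64(1079), array([ 0.0011, -0.0003])) U (array([ 0.7868, -0.0501, -0.1405,  0.273 ]), np.int64(866), array([0.0016, 0.0002]))
s disc_face expected [427.7963 212.807 ] [([430.9, 215.1], 0.72)]
s lens_front expected [450.5961 190.1311] [([449.3, 189.2], 0.65)]
s blue_grip expected [426.0022 203.6224] [([425.6, 205.7], 0.67)]
t disc_face expected [419.3638 167.3617] [([418.8, 165.6], 0.61)]
t lens_front expected [423.9204 134.7892] [([425.7, 135.8], 0.61)]
t blue_grip expected [421.4282 171.2186] [([419.9, 171.7], 0.46)]
```

View pics/f.png

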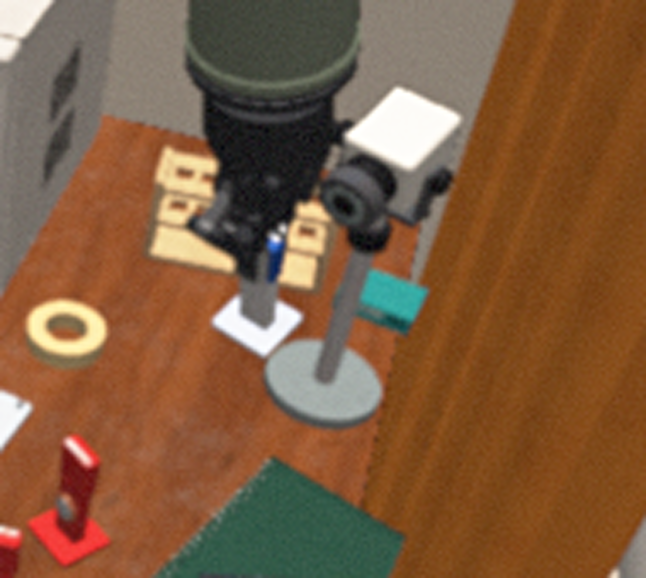

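The carrier is held in front of the lens and clear of it: foot at crop (257,322), lens at (345,195). The wrist camera now sees more of the head, so I'll make a small adjustment (about 1 mm, 0.3°) to the combined estimate and hand in.

```bash
python3 - <<'E' 2>/dev/null
from h import *
np.set_printoptions(precision=4,suppress=True)
p=[.7860,-.0508,-.147,.268]; R,o=headpose(p); T=toolR(R,1)
q=o-R@[.159,0,0]+R@[0,0,-.038+.063]
manip.movel(q.tolist(),rpy(T).tolist(),.02); manip.pause(.6)
s=get_obs(); print(s['time_s'],s['position']-q,s['contact_force'],s['finger_gap'],abs(s['joint_velocities']).max())
c=cam('wrist','w10'); P=cloud(c)[1]; foot(P,s); print(fit2(P,p))
manip.finish_job()
E
```

```text
19.425 [-0.  0. -0.] [ 0.806   0.4577 -1.5058] 0.012446688453629801 0.060942250686213104
foot n 3081 y range [-0.0202  0.023 ] x range [-0.0216  0.0215] plane slopes x,y, z at 0 [-0.0025  0.0213  0.0057] G y -0.020541596356713803 0.019992620059185392
rect ((-0.018672943115234375, 14.219874382019043), (44.03645706176758, 18.315673828125), 0.01594596914947033)
(array([ 0.7856, -0.0509, -0.1372,  0.2702]), np.int64(17260), array([ 0.0007, -0.0001]))
the job is handed in; nothing more can be done
```

I slid the blue carrier out of the open end of the dock, lifted it, and handed the job in at about 19.5 s with the disc held at the camera's focus. No verdict was reported.

**First attempt:** At 50 N the carrier tipped and jammed in its lane, and the fingers slipped off it at about 27 N. It moved about 1 mm and stayed upright. I gripped again at 120 N and raised it about 2 mm so the foot floated, and it then slid out freely.

**Last checks:**
- **Holding:** the arm was on its target pose and nearly at rest. The force on the tool was about 1.5 N, roughly the carrier's weight, and the finger gap was steady at about 12.5 mm.
- **Carrier in the gripper:** it sat within about 0.5 mm of the pose I assumed. Foot outline, grip and post showed no tilt, but the slope of the foot's top suggested about 1.2°. I took that as a depth error and left it uncorrected.
- **Camera head:** the three cameras roughly agreed on tilt (15.4–15.6°) but less well on yaw (−7.9° to −9.3°). I used a tilt of 15.4° and a yaw of −8.4°, so expect an error of about 1–2 mm and 1°.
- **Disc:** I never planned a contact with it and saw none. Its position comes from the carrier's geometry. The trained network's disc points were about 2 and 4 pixels off in the top and scene views (part-hidden in the scene view).
- **Everything else:** I saw nothing else disturbed in the pictures.

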